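# Laser power check: hang the sensor head and click the blank attenuator to its step

## Robot

A 6-joint arm with a two-finger parallel gripper is mounted at the origin on the work surface. World frame = base frame: x ahead of the robot, y to its left, z up, the work surface at z = 0. Lengths are in mm, angles in rad, forces in N, time in s.
With the tool pointing down it reaches from about 275 to 750 mm from the base axis. Payload 10.2 kg.
Tool frame: the origin (TCP) lies midway between the tips of the shut fingers; the grasp point (between the pads) lies 19 mm behind it (robot.pinch_z is the distance from the TCP to the grasp point, in mm); z points along the fingers, y is the line along which they close (so a half turn about z gives the same grasp; the last joint's range is limited). The gripper opens to 85 mm and grips with 20 to 120 N. Pads are 22 mm wide; open, the fingers measure 114 mm over their backs; the gripper's body (76 mm by 85 mm) begins 54 mm behind the grasp point. The pads swing forward as they close: fully open they stand 13 mm farther back than shut.
Start: joints at [1.114, 0.313, 1.498, -0, 1.331, -0.223], TCP at [121.642, 510.719, 231.294] pointing down, gripper open.
Joint ranges: [-2.94, 2.94], [-0.97, 2.17], [0.19, 2.56], [-1.23, 4.37], [0.02, 3.11], [-2.88, 2.88]. Speed limits (rad/s): [2.39, 2.39, 3.01, 3.14, 3.14, 3.14].

## Interface

Orientations are given as a unit quaternion [x, y, z, w].
In Python, from workcell import robot, vision, job gives the robot as it stands (robot), with the cameras (vision) and the job (job).
- The arm moves only by the shell command python3 jog.py 'ROWS' [OPENING] [FORCE]. ROWS is rows parted by semicolons, their numbers by spaces, 1 to 12 of them, each of 4 numbers: dx, dy, dz in mm, then a turn about the tool's z in rad; each row is the pose to reach, as a shift and turn from the pose commanded when the command began, along the tool's axes at that moment; what a row does not reach only later rows make up. A row lasts 1/8 s, in which the tool goes at most 62.5 mm and 0.188 rad, less where a joint would pass 70% of its speed; a pose out of reach is approached as far as the arm can. OPENING is the finger opening in mm, set as the command begins (- or left out keeps the last). The fingers move at their own pace and stop on an object; FORCE is the grip in N (left out, the last holds). Time passes only in rows, so rows that do not move let the fingers close. It prints the time, the measured TCP pose, the force, the opening and the grip force at its end.
- robot.read_state(): the state, without advancing time (a new reading comes with each control period).
- vision.camera(name): name is "scene" or "top"; returns a dict with "color" (400x640x3 uint8, red, green, blue), "camera_matrix" (3x3 intrinsics, pixels), "R" (3x3) and "t" (3): a world point X has camera coordinates R X + t. Camera axes: x right, y down, z forward; pixel columns grow to the right and rows downward; lengths in mm; the calibration is good to about 2 mm. A picture is of the moment at which its call begins. There is no depth.
- job.job_done(): hands the job in; it is judged then, once.
The state is a dict: "clock": time; "q": joint angles; "joint_vel": joint speeds; "joint_efforts": joint torques, N m; "tcp_pos": TCP position; "eef_rot": TCP orientation; "ft_force": force on the tool from outside, world axes, zero at the start; "wrist_torque": the same for the moment, N m; "width": finger opening in mm; "grip_force": force on a finger pad.
Only numpy, scipy, OpenCV 4.12 (cv2) and the standard library are available. Lean on these libraries where they do the work, as an engineer would, in place of code of your own. Each camera call takes 0.05 s, during which the arm holds its last target. There are 200 camera calls.

## Task

Get the laser ready for its power check: slide the sensor head out from under the clear riser by its orange tongue, let go of it standing on the desk clear of the riser, then take it by the tab on top and hang it by its carrying bar in the hook of the check stand, going in sideways over the hook's tip and lowering it into the throat, tongue away from the post. Then turn the blank knob on the laser console anticlockwise to its end stop, from there turn it clockwise by four clicks, and let go. Do not tip the sensor over or push the other things on the desk about.

Things in the scene. Friction and masses are not known exactly. Their poses are not given: they have to be found in the camera images.
- sensor: Power sensor head, 0.24 to 0.42 kg: black box 56 (x) x 90 (y) x 42 (z) mm with an orange tongue in front (-x) and a carrying bail with an orange grip tab on top. Origin: centre of its underside, z up. At the start it stands on the desk under the riser, parallel to the riser's walls within 0.05 rad, only the tongue sticking out in front. It slides easily on the desk.
- sensor_tongue (a point): Point to grip the tongue, 110 mm in front (-x) of the sensor's origin, 17 mm above its underside. The tongue is an upright plate along x, 12 mm thick (y), z = 2 to 32 mm, reaching to x = -122 mm. Pinch it across its thickness; lifted by it the heavy box droops, so slide it.
- sensor_tab (a point): Centre of the grip tab, 123 mm above the sensor's underside; 14 (x) x 30 (y) mm, z = 104 (on the carrying bar) to 142 mm.
- sensor_bar (a point): Middle of the underside of the aluminium carrying bar, 94 mm above the sensor's underside. The bar is 12 (x) x 90 (y) x 10 (z) mm, on two posts 8 mm wide at y = +-41 mm; the window below it is 74 mm wide and 52 mm high, open along x.
- riser: Clear plastic riser fixed on the desk: top plate 130 (x) x 136 (y) mm, from z = 158 to 166 mm (slate edge strips on it up to 170 mm), on two side walls 8 mm thick centred at y = +-64 mm; open in front (-x, toward the robot) and behind. Origin under its centre on the desk.
- stand: Check stand fixed on the desk: slate base plate x -35 to 75, y +-55, 12 mm thick; post of 18 mm diameter at the origin up to z = 195 mm; a yellow hook of 10 mm round bar points to its -x. The bar slopes down from the post to a level throat and turns up at the free end (tip). The hung sensor's x and y lie along the stand's x and y, tongue away from the post.
- hook_throat (a point): Middle of the hook's level throat (44 mm long), on top of its bar: (-60, 0, 175) mm in the stand's frame, axes as the stand's. The sensor's carrying bar rests here, square to the hook; it comes level along the stand's +x with the tip passing through the window, then is lowered.
- hook_tip (a point): Top of the hook's upturned free end: (-94, 0, 193) mm in the stand's frame.
- console: Dark laser console fixed on the desk, 150 (x) x 160 (y) x 60 (z) mm, origin at the centre of its underside. On its deck: the blank knob at (-25, 22) mm, a red stop button 36 mm wide and 26 mm high at (-45, -55) mm, and along the rear (x 40 to 72 mm) a ridge with a screen up to z = 96 mm.
- knob_grip (a point): On the axis of the knob at half its height, 78 mm above the desk. The knob is a plain round ribbed aluminium knob of 48 mm diameter without any mark, z = 64 to 90 mm, axis upright; it can be gripped at any yaw.
- knob (a joint): Angle of the step attenuator knob, rad, growing clockwise seen from above; 0 is the anticlockwise end stop, 2.749 the clockwise one. It has 8 click positions 0.3927 rad (22.5 degrees) apart, the first at the anticlockwise stop; let go, it springs into the nearest click (turning takes up to about 0.15 N m).
- drops_a: White dropper bottle, 36 mm diameter, 100 mm high, origin under its centre; bystander.
- drops_b: Amber dropper bottle, 36 mm diameter, 90 mm high, origin under its centre; bystander.
- jar: Clear jar with blue cap, 64 mm diameter, 80 mm high, origin under its centre; bystander.
- flask: White bottle with green cap, 56 mm diameter, 130 mm high, origin under its centre; bystander.
- paddle: Black eye occluder paddle lying flat, 138 mm long along its x (-58 to 80 mm), disc 50 mm wide, 8 mm thick; bystander.
- lens_case: Closed wooden lens case 110 (x) x 42 (y) x 23 mm, origin under its centre; bystander.
- basket: Green open basket 80 (x) x 140 (y) x 50 mm, origin under its centre; bystander.
- tissue_box: White tissue box 80 (x) x 110 (y) x 71 mm, origin under its centre; bystander.

How it is judged (in metres and radians):
On the way, in this order (a step that is already met when the one before it is completed fails the run):
1. the sensor head stands upright on the desk, its grip tab clear of the riser, let go (horizontal distance between sensor_tab and riser above 0.08 m and angle between sensor's own z axis and vertical below 0.1 rad and height (world z) of sensor below 0.008 m and contact force between the fingers and sensor below 0.2 N), for 0.2 s.
2. the sensor head hangs by its bar in the throat of the hook, let go (x of sensor_bar in the frame of hook_throat between -0.028 and 0.028 m and y of sensor_bar in the frame of hook_throat between -0.036 and 0.036 m and z of sensor_bar in the frame of hook_throat between -0.006 and 0.012 m and angle between sensor's own z axis and vertical below 0.3 rad and contact force between sensor and stand above 0.8 N and contact force between the fingers and sensor below 0.2 N), for 0.3 s.
3. the knob is at its anticlockwise end stop (value of joint knob below 0.12 rad), for 0.1 s.
At the end, for the whole second after the job is handed in: The sensor head hangs at rest by its carrying bar in the hook's throat (bar within 28 mm of the throat's middle along the hook, 36 mm across, resting on the hook's bar, tilted less than 0.3 rad), and the knob rests, released, on the fourth click from its anticlockwise stop (1.571 +- 0.15 rad) (all of step 2 and linear speed of sensor below 0.05 m/s and value of joint knob between 1.421 and 1.721 rad and contact force between the fingers and console below 0.2 N); the robot touches nothing.
It fails at once if a bystander pushed more than 30 mm (distance of any of drops_a, drops_b, jar, flask, paddle, lens_case, basket, tissue_box from where it was at the start of the episode above 0.03 m).
It fails at once if the sensor head tipped over (angle between sensor's own z axis and vertical above 0.7 rad).
It also fails if it takes over 72 s, if anything falls off the work surface, if the arm or the gripper's body presses on something with over 40 N, if the wrist force passes 120 N, or if a joint passes its speed limit or range.

## Working session

There is one attempt and no reset: what is moved stays moved. The work goes in short steps, Python scripts to look and compute and a shell command to move; the robot and the scene stay as the last step left them, time stands still between calls to the robot, and variables do not carry over. Pictures are saved under pics/ and viewed, at most 11 in all, crops included, and the job is handed in when it is done.

```bash
ls; mkdir -p pics
python3 - <<'E'
from workcell import robot, vision, job
import cv2
for n in("scene","top"):
    c=vision.camera(n); cv2.imwrite(f"pics/{n}0.png",c["color"][:,:,::-1]); print(n,c["camera_matrix"].tolist(),c["R"].tolist(),c["t"].tolist())
s=robot.read_state();print(s)
E
```

```text
jog.py
pics
workcell.py
scene [[428.77905139531595, 0.0, 326.1059545860963], [0.0, 428.77905139531595, 196.76391275547522], [0.0, 0.0, 1.0]] [[0.20459576453391168, 0.9788457367597788, -0.0012636304798865753], [0.7456574638959451, -0.15669143342562097, -0.6476439926590006], [-0.634141561223558, 0.13156298232492938, -0.761942033235284]] [-119.75040393642672, -372.8620308860915, 1759.8056841134971]
top [[419.9203225232684, 0.0, 315.0322058904819], [0.0, 419.9203225232684, 200.80230177701804], [0.0, 0.0, 1.0]] [[-0.02533904112080858, -0.9995982581333023, -0.012698635042629143], [-0.9909605908410255, 0.0267900039220329, -0.13145114335700125], [0.13173853041188602, 0.009253000957817973, -0.9912413134944443]] [27.1813928653254, 594.848011475489, 1400.958323710693]
{'clock': 0.1, 'q': array([ 1.11357447e+00,  3.13414693e-01,  1.49835872e+00, -8.77391574e-07,
        1.33098488e+00, -2.23428929e-01]), 'joint_vel': array([ 8.94299123e-05, -2.33322199e-04,  7.13308804e-04,  1.37731138e-03,
        3.28744575e-03,  2.18710398e-04]), 'joint_efforts': array([ 4.00830206e-03, -4.12895823e+01, -2.60141587e+01, -7.17926105e-05,
        2.94971091e-03, -6.91971127e-05]), 'tcp_pos': array([121.55132228, 510.5041409 , 230.78263438]), 'eef_rot': array([ 1.16630294e-01,  9.93175229e-01, -5.49535398e-04, -1.94140144e-04]), 'ft_force': array([ 0.86984307,  0.3129694 , -0.13169118]), 'wrist_torque': array([-0.00538184,  0.00689192,  0.00518101]), 'grip_force': 0.0, 'width': 85.49660383627253}
```

View pics/scene0.png

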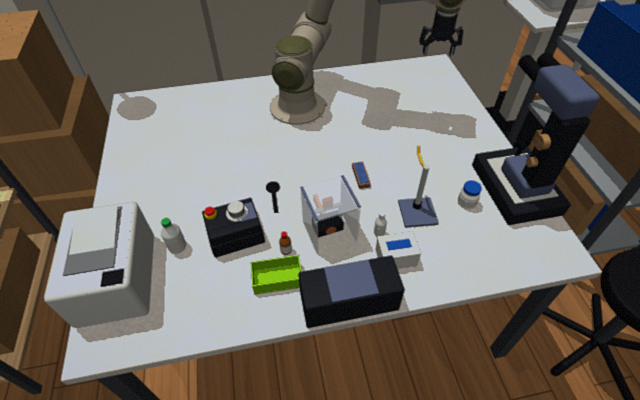

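View pics/top0.png

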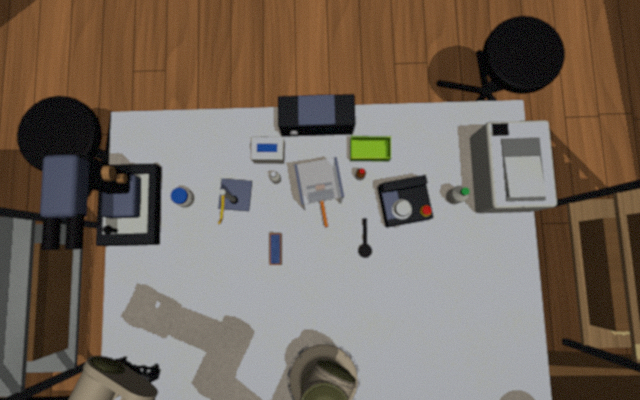

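The scene view looks at the robot from across the desk. It shows the riser at about (330,210), the stand at (420,195) and the console at (235,225). In the top view, +x is up and +y is left: tongue at (323,213), hook at (222,205), knob at (401,208). I'll zoom in on both.

Run:
```python
import cv2
t=cv2.imread("pics/top0.png")[130:280,200:450]; cv2.imwrite("pics/topc.png",cv2.resize(t,(800,480),interpolation=cv2.INTER_CUBIC))
t=cv2.imread("pics/scene0.png")[140:270,200:450]; cv2.imwrite("pics/scenec.png",cv2.resize(t,(800,416),interpolation=cv2.INTER_CUBIC))
```

```text
(no output)
```

View pics/topc.png

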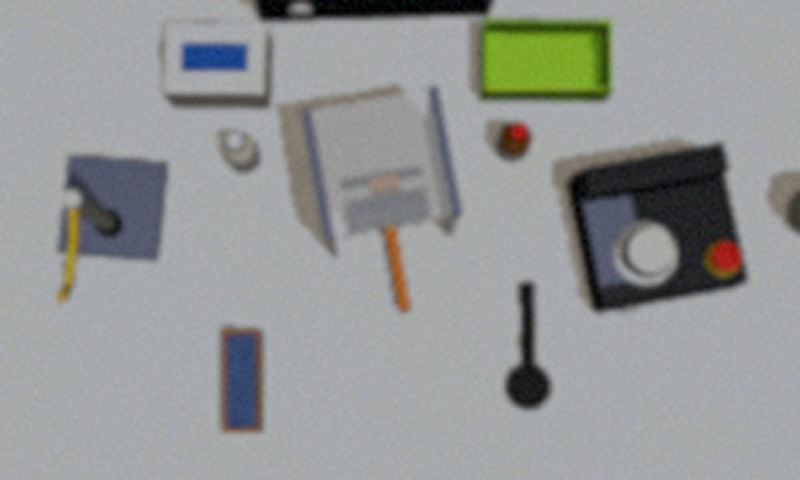

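View pics/scenec.png

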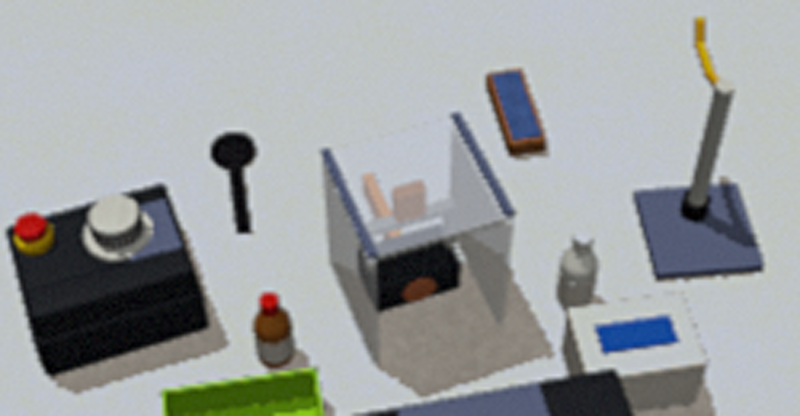

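The top crop shows the tongue from (388,228) to (405,308), the tab through the plastic at (384,183), the hook from (72,195) to (64,297) and the knob at (650,250). In the scene crop, the tab is at (409,198), the hook tip at (699,20) and the knob top at (114,212).

```bash
cat > h.py <<'E'
import cv2,numpy as np
from workcell import robot, vision, job
def cam(n):
    c=vision.camera(n); c["hsv"]=cv2.cvtColor(c["color"],cv2.COLOR_RGB2HSV); return c
def ray(c,p):
    R,t=np.array(c["R"]),np.array(c["t"]); o=-R.T@t
    d=R.T@np.linalg.inv(c["camera_matrix"])@np.array([p[0],p[1],1.]); return o,d/np.linalg.norm(d)
def plane(c,p,z):
    o,d=ray(c,p); return o+d*(z-o[2])/d[2]
def tri(c1,p1,c2,p2):
    o1,d1=ray(c1,p1);o2,d2=ray(c2,p2)
    s=np.linalg.lstsq(np.c_[d1,-d2],o2-o1,rcond=None)[0]
    a,b=o1+s[0]*d1,o2+s[1]*d2; return (a+b)/2,np.linalg.norm(a-b)
def proj(c,X):
    v=np.array(c["camera_matrix"])@(np.array(c["R"])@X+c["t"]); return v[:2]/v[2]
def mask(c,lo,hi,roi):
    m=cv2.inRange(c["hsv"],np.array(lo),np.array(hi)); k=np.zeros_like(m); x0,y0,x1,y1=roi; k[y0:y1,x0:x1]=m[y0:y1,x0:x1]; return k
def blobs(m,amin=6):
    n,l,s,ce=cv2.connectedComponentsWithStats(m); return [(s[i].tolist(),ce[i].round(2).tolist(),l==i) for i in range(1,n) if s[i][4]>=amin]
E
python3 - <<'E'
from h import *
np.set_printoptions(precision=1,suppress=True)
T,S=cam("top"),cam("scene")
def show(n,c,lo,hi,roi):
    for s,ce,l in blobs(mask(c,lo,hi,roi)):
        r=cv2.minAreaRect(np.argwhere(l)[:,::-1].astype(np.float32)); print(n,s,ce,[np.round(v,1) for v in cv2.boxPoints(r)])
show("orange T",T,(5,150,120),(18,255,255),(290,180,345,240))
show("pink T",T,(0,25,100),(20,140,255),(300,175,340,200))
show("pink S",S,(0,25,140),(20,140,255),(300,180,350,225))
show("yel T",T,(20,120,80),(32,255,255),(210,180,235,230))
show("yel S",S,(20,120,80),(32,255,255),(400,135,440,175))
show("base T",T,(105,40,60),(130,160,150),(210,170,260,220))
show("base S",S,(105,40,60),(130,160,150),(390,190,445,235))
show("white T",T,(0,0,180),(180,40,255),(385,190,420,225))
show("white S",S,(0,0,180),(180,40,255),(222,195,250,225))
show("strip T",T,(105,40,60),(130,160,150),(288,150,350,215))
show("strip S",S,(105,40,60),(130,160,150),(295,170,365,225))
def gray(c,x,y): return c["hsv"][y,x]
print(T["hsv"][208,390:416].tolist()); print(S["hsv"][203:216,236].tolist(),S["hsv"][207,224:250].tolist())
E
```

```text
orange T [321, 202, 6, 24, 51] [323.37, 213.37] [array([320.3, 202.1], dtype=float32), array([322.3, 201.8], dtype=float32), array([326.5, 224.9], dtype=float32), array([324.5, 225.3], dtype=float32)]
pink T [315, 184, 10, 6, 45] [319.76, 186.82] [array([314.7, 185.2], dtype=float32), array([323.6, 183.7], dtype=float32), array([324.4, 188.6], dtype=float32), array([315.5, 190.1], dtype=float32)]
pink S [314, 194, 19, 15, 155] [323.15, 201.83] [array([312., 206.], dtype=float32), array([314. , 193.8], dtype=float32), array([332.5, 196.9], dtype=float32), array([330.5, 209.1], dtype=float32)]
pink S [321, 212, 4, 2, 7] [322.71, 212.57] [array([321., 212.], dtype=float32), array([324., 212.], dtype=float32), array([324., 213.], dtype=float32), array([321., 213.], dtype=float32)]
yel T [219, 196, 6, 27, 69] [221.64, 207.45] [array([218.9, 222. ], dtype=float32), array([221.1, 195.8], dtype=float32), array([224.1, 196. ], dtype=float32), array([221.9, 222.2], dtype=float32)]
yel S [417, 146, 7, 20, 49] [419.73, 156.14] [array([415.5, 146.6], dtype=float32), array([418.9, 145.8], dtype=fl
[... 2311 characters left out ...]
 [40, 5, 168], [36, 8, 170], [47, 12, 155], [30, 9, 116], [50, 11, 68], [98, 26, 39], [120, 8, 33], [100, 37, 41]]
[[36, 13, 191], [30, 13, 190], [33, 12, 190], [39, 13, 192], [40, 12, 191], [30, 13, 191], [30, 12, 191], [27, 15, 192], [33, 13, 195], [37, 15, 158], [42, 14, 93], [150, 5, 48], [23, 18, 58]] [[114, 40, 32], [103, 51, 35], [110, 21, 36], [38, 10, 103], [27, 15, 172], [30, 13, 192], [33, 15, 190], [33, 13, 190], [30, 12, 190], [27, 13, 191], [30, 12, 187], [33, 12, 192], [40, 12, 191], [30, 11, 186], [30, 11, 187], [30, 12, 189], [33, 13, 192], [33, 13, 194], [34, 11, 166], [24, 14, 92], [35, 12, 133], [40, 9, 178], [108, 18, 140], [112, 70, 117], [114, 74, 117], [113, 71, 118]]
```

Run:
```python
from h import *
np.set_printoptions(precision=1,suppress=True)
T,S=cam("top"),cam("scene")
# tongue
l=blobs(mask(T,(5,150,120),(18,255,255),(290,180,345,240)))[0][2]
P=np.array([plane(T,p,32)[:2] for p in np.argwhere(l)[:,::-1]]);m=P.mean(0);u=np.linalg.svd(P-m)[2][0];u=u*np.sign(u[0])
a=(P-m)@u;print("tongue mid",m,"yaw",np.arctan2(u[1],u[0]),"tip",m+u*(a.min()-1.5))
# tab
print("tab top tri",tri(T,(319.8,186.8),S,(327.5,198)))
print("tab top at z142",plane(T,(319.8,187),142), "S center z123",plane(S,(327.8,201.9),123))
# riser strips z=170
for n,b in (("strip",np.array([[338.59,177.06]])),):
  pass
for roi in ((333,150,350,205),(294,155,312,215)):
    m_=mask(T,(105,30,60),(130,180,160),roi); q=np.argwhere(m_)[:,::-1]
    P=np.array([plane(T,p,170)[:2] for p in q]);c=P.mean(0);u=np.linalg.svd(P-c)[2][0];u*=np.sign(u[0]);print("strip",c,np.arctan2(u[1],u[0]),np.ptp((P-c)@u))
# base
for c,roi in((T,(210,170,260,220)),(S,(390,190,445,235))):
    m_=cv2.morphologyEx(mask(c,(105,40,60),(130,160,150),roi),cv2.MORPH_CLOSE,np.ones((9,9)))
    h=cv2.convexHull(np.argwhere(m_)[:,::-1].astype(np.int32)); W=np.array([plane(c,p[0],12)[:2] for p in h]).astype(np.float32)
    r=cv2.minAreaRect(W);print("base",r,cv2.boxPoints(r).tolist())
# hook
for c,roi in((T,(210,180,235,230)),(S,(400,135,440,175))):
    q=np.argwhere(mask(c,(18,100,60),(34,255,255),roi))[:,::-1]
    print("yel rows",[(int(r),float(q[q[:,1]==r,0].mean()),int((q[:,1]==r).sum())) for r in np.unique(q[:,1])])
# knob
def ell(c,p,roi,thr):
    m_=np.zeros_like(c["hsv"][...,0]); g=((c["hsv"][...,2]>thr[0])&(c["hsv"][...,1]<40)).astype(np.uint8)*255
    x0,y0,x1,y1=roi;m_[y0:y1,x0:x1]=g[y0:y1,x0:x1]
    for s,ce,l in blobs(m_): print("knob",s,ce)
ell(T,0,(388,193,420,222),(155,));ell(S,0,(224,190,250,222),(180,))
```

```text
tongue mid [551.4 -16. ] yaw 0.15749763825672078 tip [510.1 -22.5]
tab top tri (array([626.7,  -5. , 141.4]), np.float64(1.4378954519321991))
tab top at z142 [625.8  -5.7 142. ] S center z123 [626.5  -3.3 123. ]
strip [651.9 -65.6] 0.1467437221345506 123.06477878340601
strip [631.7  60. ] 0.15545212482094461 122.94873677890615
base ((629.1171264648438, 291.9555358886719), (104.45219421386719, 104.18775177001953), 83.16234588623047) [[571.1759643554688, 246.30300903320312], [674.6226196289062, 233.89877319335938], [687.0582885742188, 337.6080627441406], [583.6116333007812, 350.0122985839844]]
base ((634.9432373046875, 291.3530578613281), (107.37256622314453, 111.1116714477539), 83.69268035888672) [[573.8256225585938, 244.0951690673828], [684.2647094726562, 231.88832092285156], [696.0608520507812, 338.6109619140625], [585.6217651367188, 350.81781005859375]]
yel rows [(195, 223.0, 1), (196, 222.5, 4), (197, 222.5, 4), (198, 222.5, 4), (199, 222.0, 3), (200, 222.0, 3), (201, 222.0, 3), (202, 222.0, 3), (203, 222.0, 3), (204, 222.0, 3), (205, 222.0, 3), (206, 222.0, 3), (207, 222.0, 3), (208, 222.0, 3), (209, 222.0, 3), (210, 222.0, 3), (211, 221.5, 2), (212, 221.5, 2), (213, 221.0, 3), (214, 221.0, 3), (215, 221.0, 3), (216, 221.0, 3), (217, 221.0, 3), (218, 220.5, 2), (219, 220.5, 2), (220, 220.5, 2), (221, 219.5, 2), (222, 219.0, 3), (223, 219.0, 1)]
yel rows [(145, 418.0, 1), (146, 418.0, 3), (147, 418.0, 3), (148, 418.0, 3), (149, 418.0, 3), (150, 418.0, 3), (151, 418.0, 3), (152, 418.0, 3), (153, 418.0, 3), (154, 418.0, 3), (155, 419.0, 3), (156, 419.0, 3), (157, 419.5, 2), (158, 420.0, 3), (159, 420.0, 3), (160, 420.0, 3), (161, 421.0, 3), (162, 421.0, 3), (163, 422.0, 3), (164, 422.0, 3), (165, 422.5, 2)]
knob [397, 201, 14, 14, 134] [403.25, 207.69]
knob [394, 214, 7, 4, 9] [397.0, 215.89]
knob [224, 190, 26, 22, 394] [235.03, 198.37]
knob [227, 213, 9, 7, 17] [229.88, 217.0]
```

```bash
cat >> h.py <<'E'
from scipy.spatial.transform import Rotation as Ro
def delta(xyz,yaw):
    "tool-axis shift and tool-z turn to bring TCP to xyz with tool y along world angle yaw (mod pi)"
    s=robot.read_state();M=Ro.from_quat(s["eef_rot"]).as_matrix()
    d=M.T@(np.array(xyz)-s["tcp_pos"]); y=np.arctan2(M[1,1],M[0,1]); t=-((yaw-y+np.pi/2)%np.pi-np.pi/2)
    return d.round(1).tolist(),round(float(t),3),"q6 %.2f"%s["q"][5],"clock",s["clock"]
E
python3 - <<'E'
from h import *
np.set_printoptions(precision=1,suppress=True)
T,S=cam("top"),cam("scene")
print("tip",tri(T,(219,221.5),S,(418,145.8)), plane(T,(219,221.5),193),plane(S,(418,146),193))
print("throat line",plane(T,(222,204),175),plane(T,(221.,216),175))
print("post top",[plane(T,p,195) for p in((223,192),)],"S",plane(S,(425.5,168),195))
print("knob",tri(T,(403.25,207.69),S,(236,206)),plane(T,(403.25,207.69),90))
u=np.array([np.cos(.152),np.sin(.152)])
g=np.array([626.3,-4.8])-u*110; print("tongue grip",g)
print(delta([*g,120],.152+np.pi/2),delta([*g,4],.152+np.pi/2))
E
```

```text
tip (array([519.2, 304.5, 191.6]), np.float64(0.8570710394420883)) [519.2 304.6 193. ] [521.5 303.  193. ]
throat line [575.1 299.9 175. ] [537.7 302.8 175. ]
post top [array([609.6, 292.2, 195. ])] S [617.5 291.4 195. ]
knob (array([ 558.1, -276. ,   90.5]), np.float64(5.019020485998359)) [ 557.9 -278.7   90. ]
tongue grip [517.6 -21.5]
([-508.4, -425.9, 111.3], -0.386, 'q6 -0.22', 'clock', 0.4) ([-508.4, -425.9, 227.3], -0.386, 'q6 -0.22', 'clock', 0.4)
```

```bash
R="-508 -426 105 -0.386"; python3 jog.py '-508 -426 105 -0.386; -508 -426 105 -0.386; -508 -426 105 -0.386; -508 -426 105 -0.386; -508 -426 105 -0.386; -508 -426 105 -0.386; -508 -426 105 -0.386; -508 -426 105 -0.386; -508 -426 105 -0.386; -508 -426 105 -0.386; -508 -426 105 -0.386; -508 -426 105 -0.386' 60
python3 jog.py '0 0 0 0; 0 0 0 0; 0 0 0 0; 0 0 0 0'
python3 - <<'E'
from h import *
print(delta([517.6,-21.5,4],.152+np.pi/2))
c=vision.camera("top");cv2.imwrite("pics/a.png",cv2.resize(c["color"][150:270,230:430,::-1],(800,480)))
E
```

```text
clock: 1.9
tcp_pos: [518.3, -24.2, 125.3]
eef_rot: [-0.074, 0.997, -0.0, -0.0]
ft_force: [-0.6, 1.3, 0.4]
width: 60.1
grip_force: 0.0
clock: 2.4
tcp_pos: [517.0, -20.9, 126.6]
eef_rot: [-0.076, 0.997, -0.0, 0.0]
ft_force: [-0.0, 0.2, 0.3]
width: 59.8
grip_force: 0.0
([-0.4, -0.7, 122.6], 0.001, 'q6 -1.99', 'clock', 2.4)
```

View pics/a.png

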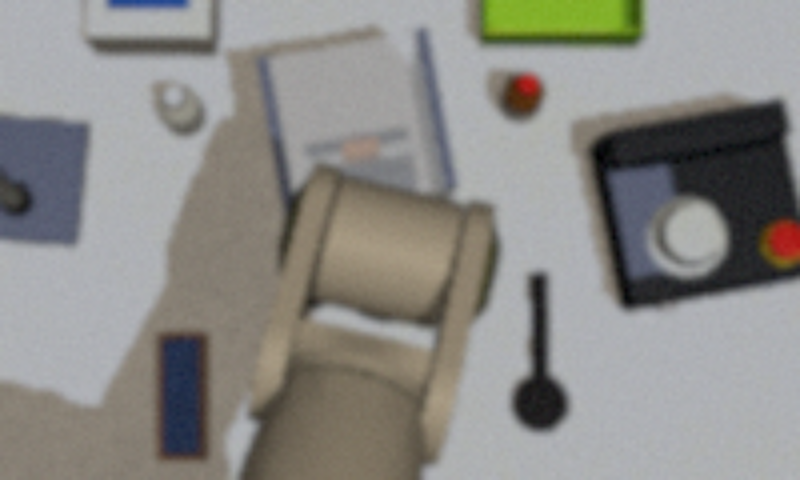

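The arm is over the tongue and the riser hasn't moved; the wrist covers crop pixels (290–490, 170–310). I'll grip 4 mm further out for clearance and descend in two steps.

```bash
python3 jog.py '4 0 30 0; 4 0 60 0; 4 0 80 0; 4 0 80 0; 4 0 80 0'
python3 - <<'E'
from h import *
c=vision.camera("scene");cv2.imwrite("pics/b.png",cv2.resize(c["color"][110:240,240:400,::-1],(738,600)))
E
```

```text
clock: 3.08
tcp_pos: [513.7, -22.1, 47.2]
eef_rot: [-0.076, 0.997, -0.0, 0.001]
ft_force: [-0.2, 1.6, 0.9]
width: 60.0
grip_force: 0.0
```

View pics/b.png

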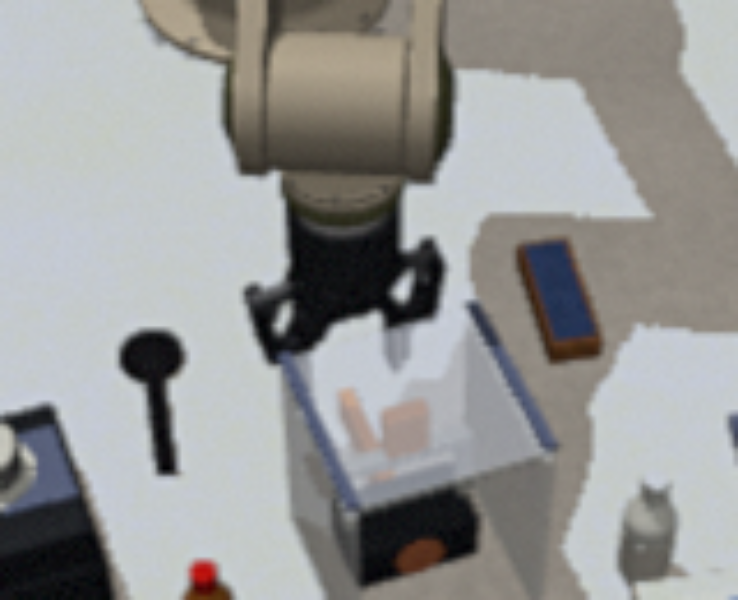

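The wrist stays well above the riser (riser edge near (290,360)), and the gripper stands in front of it. Next: lower, grip, and check.

```bash
python3 jog.py '0 0 20 0; 0 0 42 0; 0 0 42 0; 0 0 42 0' && python3 jog.py '0 0 0 0; 0 0 0 0; 0 0 0 0; 0 0 0 0; 0 0 0 0; 0 0 0 0' 0 40
```

```text
clock: 3.62
tcp_pos: [513.9, -22.1, 5.5]
eef_rot: [-0.076, 0.997, -0.0, 0.001]
ft_force: [0.7, -0.4, -0.0]
width: 60.0
grip_force: 0.0
clock: 4.38
tcp_pos: [513.3, -22.1, 4.5]
eef_rot: [-0.076, 0.997, -0.0, 0.0]
ft_force: [-1.4, -1.0, 3.9]
width: 11.3
grip_force: 43.6
```

```bash
python3 jog.py '8 0 0 0; 24 0 0 0; 40 0 0 0; 56 0 0 0; 72 0 0 0; 88 0 0 0; 104 0 0 0; 120 0 0 0; 134 0 0 0; 142 0 0 0; 142 0 0 0; 142 0 0 0' && python3 jog.py '0 0 0 0; 0 0 0 0; 0 0 0 0' 50 && python3 jog.py '0 0 -40 0; 0 0 -100 0; 0 0 -160 0; 60 0 -200 0; 110 0 -200 0; 110 0 -200 0'
python3 - <<'E'
from h import *
np.set_printoptions(precision=1,suppress=True)
T,S=cam("top"),cam("scene")
for n,c,r in(("t",T,(270,180,370,270)),("s",S,(260,140,400,225))):
    for s,ce,l in blobs(mask(c,(3,90,90),(18,255,255),r)): print(n,s,ce)
    cv2.imwrite(f"pics/c{n}.png",cv2.resize(c["color"][r[1]:r[3],r[0]:r[2],::-1],None,fx=5,fy=5))
I=[cv2.imread(f"pics/c{n}.png") for n in "ts"]; h=max(i.shape[0] for i in I)
I=np.hstack([cv2.copyMakeBorder(i,0,h-i.shape[0],0,0,0) for i in I]);cv2.imwrite("pics/c.png",cv2.resize(I,(800,int(I.shape[0]*800/I.shape[1]))));print(I.shape)
E
```

```text
clock: 5.88
tcp_pos: [372.0, -43.3, 4.2]
eef_rot: [-0.076, 0.997, 0.0, -0.001]
ft_force: [-5.5, -1.8, 7.4]
width: 11.2
grip_force: 44.2
clock: 6.25
tcp_pos: [372.7, -43.4, 4.2]
eef_rot: [-0.076, 0.997, 0.0, -0.0]
ft_force: [0.4, 0.2, 0.3]
width: 50.1
grip_force: 0.0
clock: 7.0
tcp_pos: [262.4, -60.4, 204.9]
eef_rot: [-0.074, 0.997, -0.001, 0.001]
ft_force: [0.0, 0.0, -0.5]
width: 50.1
grip_force: 0.0
t [323, 228, 10, 6, 51] [327.71, 230.47]
t [327, 241, 8, 28, 99] [330.62, 254.1]
s [300, 164, 17, 12, 152] [308.93, 169.5]
s [352, 164, 18, 21, 42] [358.55, 177.02]
s [305, 179, 6, 4, 18] [307.72, 180.5]
(450, 1200, 3)
```

View pics/c.png

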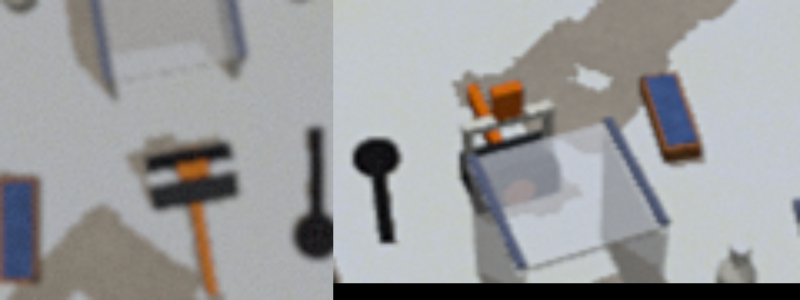

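Run:
```python
from h import *
np.set_printoptions(precision=1,suppress=True)
T,S=cam("top"),cam("scene")
m=mask(S,(3,90,90),(18,255,255),(307,150,330,176)); q=np.argwhere(m)[:,::-1]; print([(int(r),q[q[:,1]==r,0].min(),q[q[:,1]==r,0].max()) for r in np.unique(q[:,1])])
for y in (169.5,170): print(tri(T,(327.7,230.3),S,(312.3,y)))
print(plane(T,(327.7,230.3),142),plane(T,(327.7,230.3),135),-T["R"].T@T["t"])
l=mask(T,(3,90,90),(18,255,255),(320,241,345,275))
P=np.array([plane(T,p,32)[:2] for p in np.argwhere(l)[:,::-1]]);c=P.mean(0);u=np.linalg.svd(P-c)[2][0];u*=np.sign(u[0]);print(c,np.arctan2(u[1],u[0]),"tip",c+u*(((P-c)@u).min()-1.5))
```

```text
[(164, np.int64(312), np.int64(315)), (165, np.int64(308), np.int64(316)), (166, np.int64(307), np.int64(316)), (167, np.int64(307), np.int64(316)), (168, np.int64(307), np.int64(316)), (169, np.int64(307), np.int64(316)), (170, np.int64(307), np.int64(316)), (171, np.int64(307), np.int64(316)), (172, np.int64(307), np.int64(316)), (173, np.int64(307), np.int64(316)), (174, np.int64(307), np.int64(316)), (175, np.int64(309), np.int64(313))]
(array([488.2, -25.6, 125.1]), np.float64(3.230975195830308))
(array([488.3, -25.7, 123. ]), np.float64(3.1918723570476315))
[486.8 -26.9 142. ] [487.3 -27.  135. ] [ 405.6   -1.7 1467.2]
[412.2 -36.7] 0.1509316981380807 tip [364.1 -44. ]
```

Tab triangulates to about (487,-26) with its centre at z≈124, matching the text. The sensor stands upright in front of the riser.

Run:
```python
from h import *
print(delta([486,-26.3,108],.152+np.pi/2))
```

```text
([-224.0, -0.4, 96.0], 0.001, 'q6 -2.39', 'clock', 7.2)
```

```bash
python3 jog.py '-60 0 0 0; -120 0 0 0; -180 0 0 0; -224 0 0 0; -224 0 0 0; -224 0 40 0; -224 0 80 0; -224 0 96 0; -224 0 96 0; -224 0 96 0' 60 && python3 jog.py '0 0 0 0; 0 0 0 0; 0 0 0 0; 0 0 0 0; 0 0 0 0' 0 60
python3 -c "
from h import *
c=robot.read_state();print(c['q'])"
```

```text
clock: 8.45
tcp_pos: [485.8, -26.1, 108.8]
eef_rot: [-0.076, 0.997, -0.0, 0.0]
ft_force: [0.2, 0.4, 0.3]
width: 60.4
grip_force: 0.0
clock: 9.07
tcp_pos: [485.9, -26.5, 109.0]
eef_rot: [-0.076, 0.997, -0.0, 0.001]
ft_force: [-1.4, -1.5, 5.7]
width: 29.2
grip_force: 60.3
[-2.95693882e-01  3.68020704e-01  1.77009801e+00 -1.22967866e-04
  1.00196695e+00 -2.01852804e+00]
```

```bash
python3 jog.py '0 0 -20 0; 0 0 -60 0; 0 0 -100 0; 0 0 -111 0; 0 0 -111 0; 0 0 -111 0'
python3 - <<'E'
from h import *
print(delta([448.4,312.6,220],-.113+np.pi/2))
E
```

```text
clock: 9.82
tcp_pos: [484.8, -26.0, 217.5]
eef_rot: [-0.076, 0.997, 0.001, -0.002]
ft_force: [-1.2, -0.6, -3.4]
width: 29.2
grip_force: 60.3
([-15.3, 340.2, -2.1], 0.265, 'q6 -2.02', 'clock', 9.825)
```

```bash
python3 jog.py '0 20 -2 0; -2 60 -2 0.03; -4 100 -2 0.06; -6 140 -2 0.1; -8 180 -2 0.14; -10 220 -2 0.18; -12 260 -2 0.22; -14 300 -2 0.25; -15 330 -2 0.265; -15 340 -2 0.265; -15 340 -2 0.265; -15 340 -2 0.265'
python3 - <<'E'
from h import *
np.set_printoptions(precision=1,suppress=True)
print(delta([448.4,312.6,219],-.113+np.pi/2),delta([552.7,300.8,219],-.113+np.pi/2))
T,S=cam("top"),cam("scene")
a=cv2.resize(T["color"][170:270,190:290,::-1],(400,400)); b=cv2.resize(S["color"][100:240,350:490,::-1],(400,400));cv2.imwrite("pics/d.png",np.hstack([a,b]))
E
```

```text
clock: 11.32
tcp_pos: [449.0, 311.1, 221.0]
eef_rot: [0.057, 0.998, -0.0, -0.0]
ft_force: [0.6, -1.0, -3.7]
width: 28.9
grip_force: 60.8
([0.8, 1.4, 2.0], -0.001, 'q6 -1.07', 'clock', 11.325) ([-104.2, 1.5, 1.9], -0.001, 'q6 -1.07', 'clock', 11.325)
```

View pics/d.png

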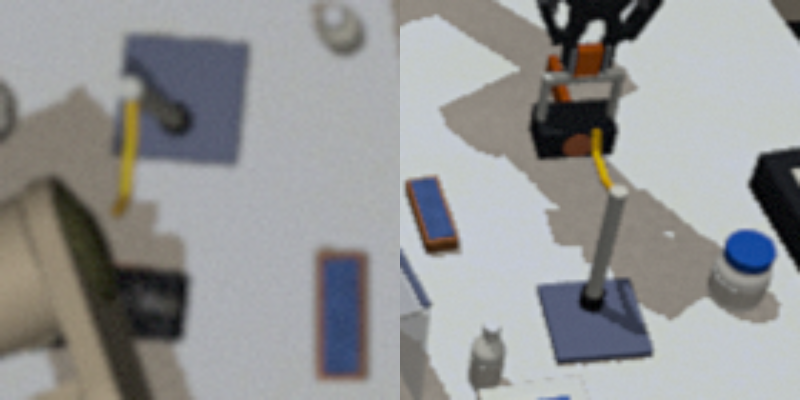

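The sensor hangs level in the gripper, with the hook tip at scene-crop pixel (597,132), below the bar at (580,80). Next: go in along the hook's axis.

```bash
python3 jog.py '-15 1.5 1 0; -35 1.5 1 0; -55 1.5 1 0; -75 1.5 1 0; -75 1.5 1 0'; python3 jog.py '-12 0 0 0; -24 0 0 0; -29 0 0 0; -29 0 0 0; -29 0 0 0'
python3 - <<'E'
from h import *
print(delta([552.7,300.8,219],-.113+np.pi/2))
T,S=cam("top"),cam("scene")
a=cv2.resize(T["color"][170:250,190:270,::-1],(400,400)); b=cv2.resize(S["color"][120:220,370:470,::-1],(400,400));cv2.imwrite("pics/e.png",np.hstack([a,b]))
E
```

```text
clock: 12.05
tcp_pos: [525.1, 304.3, 219.6]
eef_rot: [0.057, 0.998, -0.0, -0.0]
ft_force: [0.3, 0.1, -4.3]
width: 28.9
grip_force: 60.8
clock: 12.68
tcp_pos: [552.0, 302.0, 220.3]
eef_rot: [0.056, 0.998, 0.0, -0.0]
ft_force: [0.3, -0.2, -3.3]
width: 29.0
grip_force: 60.9
([-0.8, -1.1, 1.3], 0.0, 'q6 -1.14', 'clock', 12.675)
```

View pics/e.png

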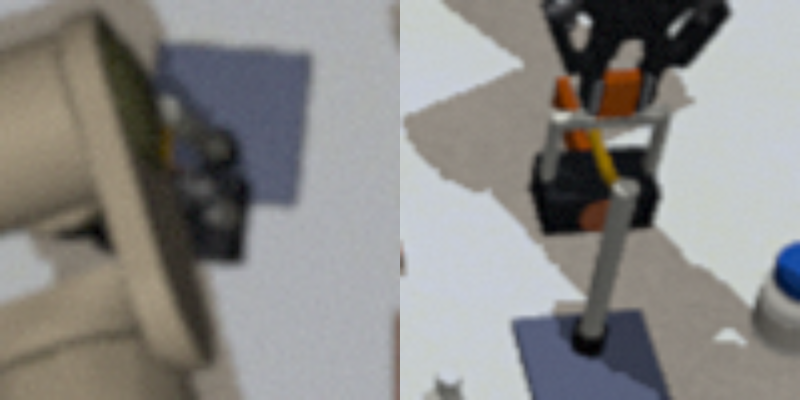

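The hook now passes through the window under the bar (scene-crop pixel (603,150)), roughly centred. Lowering until the force shows contact.

```bash
python3 jog.py '-0.8 -1 10 0; -0.8 -1 20 0; -0.8 -1 25 0; -0.8 -1 27 0; -0.8 -1 27 0; -0.8 -1 27 0'; python3 jog.py '0 0 1 0; 0 0 2 0; 0 0 3 0; 0 0 3 0; 0 0 3 0'
```

```text
clock: 13.52
tcp_pos: [553.1, 300.9, 193.6]
eef_rot: [0.056, 0.998, 0.0, 0.0]
ft_force: [-0.1, 0.7, -3.8]
width: 29.1
grip_force: 60.9
clock: 14.15
tcp_pos: [553.0, 300.8, 190.3]
eef_rot: [0.056, 0.998, 0.0, 0.0]
ft_force: [0.4, -0.2, -3.7]
width: 29.5
grip_force: 60.9
```

```bash
python3 jog.py '0 0 1 0; 0 0 1 0; 0 0 1 0; 0 0 1 0'; python3 jog.py '0 0 1 0; 0 0 1 0; 0 0 1 0; 0 0 1 0'
```

```text
clock: 14.65
tcp_pos: [553.1, 300.9, 189.9]
eef_rot: [0.056, 0.998, 0.0, 0.0]
ft_force: [-1.3, -1.2, 3.8]
width: 29.4
grip_force: 61.5
clock: 15.15
tcp_pos: [553.2, 300.9, 189.7]
eef_rot: [0.056, 0.998, 0.0, 0.001]
ft_force: [-3.7, -2.1, 8.9]
width: 29.0
grip_force: 62.7
```

Contact came at TCP z≈190, as predicted for the throat. Ease off slightly, release, then lift straight up.

```bash
python3 jog.py '0 0 -1 0; 0 0 -1 0'; python3 jog.py '0 0 0 0; 0 0 0 0; 0 0 0 0; 0 0 0 0' 60; python3 jog.py '0 0 -10 0; 0 0 -40 0; 0 0 -90 0; 0 0 -90 0; 0 0 -90 0'
python3 - <<'E'
from h import *
T,S=cam("top"),cam("scene")
a=cv2.resize(T["color"][170:250,190:270,::-1],(400,400)); b=cv2.resize(S["color"][120:220,370:470,::-1],(400,400));cv2.imwrite("pics/f.png",np.hstack([a,b]))
print(delta([558,-277.5,220],0)); print(robot.read_state()["q"])
E
```

```text
clock: 15.4
tcp_pos: [553.1, 300.8, 189.8]
eef_rot: [0.056, 0.998, 0.0, 0.0]
ft_force: [-1.7, -1.6, 5.1]
width: 28.9
grip_force: 61.9
clock: 15.9
tcp_pos: [553.0, 300.8, 189.2]
eef_rot: [0.056, 0.998, -0.0, -0.0]
ft_force: [-0.2, -0.2, 0.0]
width: 59.8
grip_force: 0.0
clock: 16.52
tcp_pos: [552.8, 300.8, 279.0]
eef_rot: [0.056, 0.998, -0.0, -0.0]
ft_force: [0.6, 0.0, -0.8]
width: 59.9
grip_force: 0.0
([-70.5, -573.9, 58.5], 1.458, 'q6 -1.15', 'clock', 16.625)
[ 3.12380673e-01  5.30743016e-01  1.05863831e+00  8.14075409e-06
  1.55442067e+00 -1.14560615e+00]
```

View pics/f.png

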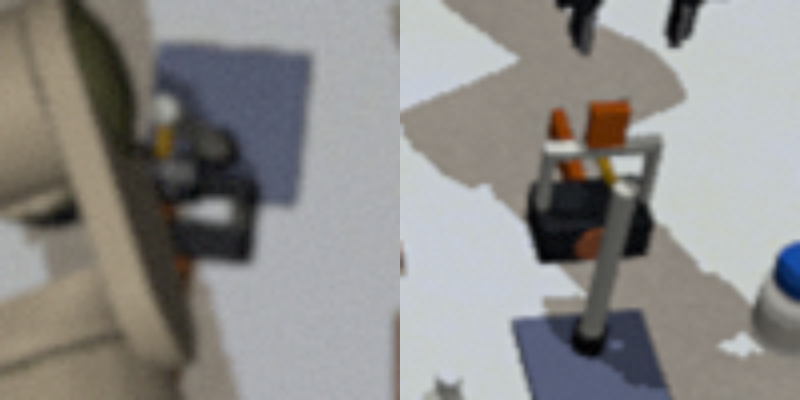

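The sensor hangs upright in the hook, released, with the bar at scene-crop (600,150). Next the knob: refine its centre from both views first.

Run:
```python
from h import *
np.set_printoptions(precision=1,suppress=True)
T,S=cam("top"),cam("scene")
v=S["hsv"][...,2]
for r in range(198,216): print(r,v[r,222:252].tolist())
for y in(203,204,205,206): print(plane(S,(235,y),90))
m=mask(T,(0,0,150),(180,40,255),(388,193,420,222));b=blobs(m)[0][2];h=cv2.convexHull(np.argwhere(b)[:,::-1].astype(np.int32));print(cv2.minEnclosingCircle(h),plane(T,cv2.minEnclosingCircle(h)[0],90))
```

```text
198 [206, 206, 207, 212, 209, 213, 211, 209, 210, 211, 212, 212, 213, 214, 212, 213, 213, 216, 217, 217, 216, 218, 194, 158, 147, 119, 92, 67, 62, 110]
199 [210, 209, 210, 208, 214, 214, 212, 206, 208, 212, 214, 216, 215, 215, 215, 213, 216, 215, 192, 154, 145, 126, 109, 75, 63, 41, 38, 28, 27, 61]
200 [211, 212, 213, 210, 209, 209, 209, 207, 211, 211, 212, 208, 209, 203, 203, 190, 159, 129, 103, 67, 59, 38, 37, 34, 32, 30, 28, 31, 24, 42]
201 [204, 208, 210, 211, 212, 210, 211, 207, 207, 206, 196, 199, 195, 194, 195, 191, 178, 145, 92, 55, 28, 28, 30, 32, 33, 32, 34, 39, 36, 36]
202 [204, 207, 212, 217, 216, 215, 213, 196, 186, 196, 194, 195, 193, 196, 196, 196, 195, 190, 179, 149, 69, 29, 31, 36, 38, 50, 64, 81, 99, 89]
203 [212, 215, 221, 220, 197, 157, 142, 134, 171, 193, 194, 193, 195, 197, 198, 195, 194, 197, 198, 193, 146, 55, 56, 75, 91, 111, 116, 119, 123, 107]
204 [205, 175, 154, 139, 107, 74, 99, 156, 187, 194, 195, 196, 196, 197, 197, 195, 193, 193, 197, 201, 172, 98, 109, 115, 120, 125, 126, 127, 127, 120]
205 [118, 89, 68, 50, 35, 54, 134, 190, 196, 195, 196, 195, 194, 
[... 1007 characters left out ...]
7, 65, 108, 137, 160, 175, 181, 178, 165, 142, 115, 88, 59, 50, 43, 48, 87, 124, 153, 157, 126, 121, 124, 123]
213 [39, 35, 37, 77, 156, 200, 157, 52, 41, 66, 90, 103, 104, 102, 97, 75, 60, 52, 50, 50, 48, 57, 95, 128, 138, 138, 123, 120, 124, 124]
214 [40, 40, 36, 68, 150, 203, 184, 114, 35, 39, 52, 54, 55, 56, 52, 46, 53, 56, 62, 45, 65, 91, 119, 126, 124, 130, 124, 124, 123, 123]
215 [40, 38, 38, 48, 138, 200, 204, 160, 75, 46, 50, 47, 49, 56, 63, 58, 65, 49, 55, 55, 92, 116, 123, 122, 117, 127, 122, 122, 124, 125]
[ 545.8 -275.7   90. ]
[ 549.8 -276.    90. ]
[ 553.7 -276.3   90. ]
[ 557.7 -276.6   90. ]
((403.70001220703125, 207.89999389648438), 7.021487712860107) [ 557.2 -280.1   90. ]
```

```bash
python3 jog.py '0 -60 0 0.15; 0 -120 0 0.3; 0 -180 0 0.5; 0 -240 0 0.7; 0 -300 0 0.9; 0 -360 0 1.1; 0 -420 0 1.25; -20 -480 0 1.4; -40 -520 0 1.55; -70 -560 0 1.7; -70 -574 0 1.9; -70 -574 0 2.05' 70; python3 jog.py '0 0 0 0.18; 0 0 0 0.36; 0 0 0 0.54; 0 0 0 0.72; 0 0 0 0.9; 0 0 0 1.08; 0 0 0 1.2; 0 0 0 1.2; 0 0 0 1.2'; python3 -c "
from h import *
print(robot.read_state()['q'])"
```

```text
clock: 18.23
tcp_pos: [557.6, -278.6, 278.0]
eef_rot: [0.884, 0.467, -0.0, -0.001]
ft_force: [-0.5, -0.9, -0.3]
width: 70.3
grip_force: 0.0
clock: 19.35
tcp_pos: [557.9, -277.4, 279.0]
eef_rot: [0.994, -0.109, -0.0, -0.0]
ft_force: [-0.7, -1.0, 0.7]
width: 69.9
grip_force: 0.0
[-6.49197399e-01  5.14104942e-01  1.08225139e+00 -3.70525048e-05
  1.54577719e+00  1.14049511e+00]
```

Knob centre (558,-277.7) agrees in both views within 2 mm. Descend and grip.

```bash
python3 jog.py '0 0 50 0; 0 0 110 0; 0 0 160 0; 0 0 190 0; 0 0 205 0; 0 0 211 0; 0 0 211 0; 0 0 211 0'; python3 jog.py '0 0 0 0; 0 0 0 0; 0 0 0 0; 0 0 0 0; 0 0 0 0' 0 50
```

```text
clock: 20.35
tcp_pos: [558.4, -277.7, 69.5]
eef_rot: [0.994, -0.11, 0.001, 0.001]
ft_force: [-0.0, -0.1, 0.2]
width: 70.2
grip_force: 0.0
clock: 20.98
tcp_pos: [558.1, -277.6, 69.3]
eef_rot: [0.994, -0.11, 0.0, 0.0]
ft_force: [-3.2, 0.1, 5.3]
width: 46.4
grip_force: 50.8
```

```bash
cat > st.py <<'E'
from h import *
s=robot.read_state();M=Ro.from_quat(s["eef_rot"]).as_matrix();print("tz",s["wrist_torque"].round(3),"yawy",round(float(np.arctan2(M[1,1],M[0,1])),3),"q6",round(s["q"][5],3))
E
python3 st.py; for i in 1; do python3 jog.py '0 0 0 -0.15; 0 0 0 -0.3; 0 0 0 -0.4; 0 0 0 -0.4; 0 0 0 -0.4'; python3 st.py; done;  python3 jog.py '0 0 0 -0.15; 0 0 0 -0.3; 0 0 0 -0.4; 0 0 0 -0.4; 0 0 0 -0.4'; python3 st.py
```

```text
tz [0.211 0.259 0.02 ] yawy -1.792 q6 1.143
clock: 21.6
tcp_pos: [558.2, -277.0, 69.3]
eef_rot: [0.996, 0.089, 0.0, -0.0]
ft_force: [-1.8, 4.3, 6.4]
width: 46.3
grip_force: 51.0
tz [ 0.658  0.333 -0.037] yawy -1.392 q6 0.743
clock: 22.22
tcp_pos: [557.9, -276.4, 69.3]
eef_rot: [0.958, 0.286, 0.0, -0.001]
ft_force: [-4.0, 7.1, 9.0]
width: 46.4
grip_force: 51.3
tz [ 1.068  0.567 -0.121] yawy -0.992 q6 0.343
```

```bash
python3 jog.py '0 0 0 -0.15; 0 0 0 -0.3; 0 0 0 -0.4; 0 0 0 -0.4; 0 0 0 -0.4'; python3 st.py;  python3 jog.py '0 0 0 -0.15; 0 0 0 -0.3; 0 0 0 -0.4; 0 0 0 -0.4; 0 0 0 -0.4'; python3 st.py
```

```text
clock: 22.85
tcp_pos: [557.5, -275.9, 69.3]
eef_rot: [0.883, 0.47, -0.0, -0.002]
ft_force: [-6.6, 8.4, 10.5]
width: 46.6
grip_force: 51.5
tz [ 1.447  1.034 -0.09 ] yawy -0.592 q6 -0.057
clock: 23.48
tcp_pos: [556.9, -275.7, 69.2]
eef_rot: [0.771, 0.636, -0.0, -0.002]
ft_force: [-9.7, 10.6, 12.9]
width: 46.5
grip_force: 51.7
tz [ 1.592  1.675 -0.024] yawy -0.191 q6 -0.457
```

The wrist's side force is growing from a ~1.6 mm off-centre grip; the drift puts the knob axis at about (556.6,-277.2). I'll release, recentre and continue.

```bash
python3 jog.py '0 0 0 0; 0 0 0 0; 0 0 0 0' 65
python3 - <<'E'
from h import *
s=robot.read_state();M=Ro.from_quat(s["eef_rot"]).as_matrix();print(s["tcp_pos"],(M.T@(np.array([556.6,-277.2,69])-s["tcp_pos"])).round(1))
E
```

```text
clock: 23.85
tcp_pos: [558.0, -277.6, 68.3]
eef_rot: [0.772, 0.636, 0.0, 0.0]
ft_force: [-0.3, 0.1, 0.6]
width: 64.8
grip_force: 0.0
[ 557.99044376 -277.58448253   68.29529517] [ 0.1 -1.4 -0.7]
```

```bash
python3 jog.py '0 -1.4 0 0; 0 -1.4 0 0'; python3 jog.py '0 0 0 0; 0 0 0 0; 0 0 0 0; 0 0 0 0; 0 0 0 0' 0 50; python3 st.py; python3 jog.py '0 0 0 -0.15; 0 0 0 -0.3; 0 0 0 -0.4; 0 0 0 -0.4; 0 0 0 -0.4'; python3 st.py;  python3 jog.py '0 0 0 -0.15; 0 0 0 -0.3; 0 0 0 -0.4; 0 0 0 -0.4; 0 0 0 -0.4'; python3 st.py
```

```text
clock: 24.1
tcp_pos: [556.5, -277.2, 68.3]
eef_rot: [0.772, 0.636, -0.0, -0.0]
ft_force: [0.3, -0.1, -0.5]
width: 64.9
grip_force: 0.0
clock: 24.72
tcp_pos: [556.5, -277.2, 68.7]
eef_rot: [0.772, 0.636, -0.0, 0.0]
ft_force: [-2.3, 1.5, 5.9]
width: 46.5
grip_force: 51.2
tz [ 0.217  0.432 -0.016] yawy -0.192 q6 -0.458
clock: 25.35
tcp_pos: [556.5, -277.2, 68.6]
eef_rot: [0.63, 0.776, 0.0, -0.0]
ft_force: [-2.1, 0.4, 5.3]
width: 46.4
grip_force: 51.5
tz [ 0.224  0.549 -0.606] yawy 0.207 q6 -0.857
clock: 25.98
tcp_pos: [556.5, -277.1, 68.6]
eef_rot: [0.463, 0.886, -0.0, 0.0]
ft_force: [-2.5, 1.3, 4.5]
width: 46.4
grip_force: 52.7
tz [0.228 0.369 0.052] yawy 0.607 q6 -1.257
```

```bash
for k in 1; do python3 jog.py '0 0 0 -0.1; 0 0 0 -0.1' | grep -E 'clock|ft'; python3 st.py; python3 jog.py '0 0 0 -0.1; 0 0 0 -0.1'| grep -E 'clock|ft'; python3 st.py; python3 jog.py '0 0 0 -0.1; 0 0 0 -0.1'| grep -E 'clock|ft'; python3 st.py;python3 jog.py '0 0 0 -0.1; 0 0 0 -0.1'| grep -E 'clock|ft'; python3 st.py;python3 jog.py '0 0 0 -0.1; 0 0 0 -0.1'| grep -E 'clock|ft'; python3 st.py; done
```

```text
clock: 26.22
ft_force: [-0.2, -0.1, 4.2]
tz [-0.07   0.023  0.048] yawy 0.706 q6 -1.357
clock: 26.48
ft_force: [2.2, -2.6, 2.2]
tz [-0.32  -0.453  0.029] yawy 0.805 q6 -1.456
clock: 26.72
ft_force: [0.7, -0.9, 2.3]
tz [-0.18  -0.187  0.018] yawy 0.905 q6 -1.555
clock: 26.98
ft_force: [-2.9, -0.6, 4.7]
tz [0.037 0.223 0.044] yawy 1.005 q6 -1.655
clock: 27.22
ft_force: [1.2, -0.6, 2.9]
tz [-0.08  -0.071 -0.066] yawy 1.105 q6 -1.755
```

```bash
for k in 1; do python3 jog.py '0 0 0 -0.1; 0 0 0 -0.1' | grep -E 'clock|ft'; python3 st.py; python3 jog.py '0 0 0 -0.1; 0 0 0 -0.1'| grep -E 'clock|ft'; python3 st.py; python3 jog.py '0 0 0 -0.1; 0 0 0 -0.1'| grep -E 'clock|ft'; python3 st.py;python3 jog.py '0 0 0 -0.1; 0 0 0 -0.1'| grep -E 'clock|ft'; python3 st.py;python3 jog.py '0 0 0 -0.1; 0 0 0 -0.1'| grep -E 'clock|ft'; python3 st.py; done
```

```text
clock: 27.48
ft_force: [-1.3, -0.3, 5.1]
tz [-0.072  0.363 -0.2  ] yawy 1.205 q6 -1.855
clock: 27.72
ft_force: [2.3, -2.5, 2.0]
tz [-0.21  -0.346  0.017] yawy 1.305 q6 -1.955
clock: 27.98
ft_force: [4.8, -3.1, 0.6]
tz [-0.279 -0.843 -0.245] yawy 1.404 q6 -2.054
clock: 28.22
ft_force: [3.2, -1.9, 2.2]
tz [-0.164 -0.431 -0.08 ] yawy 1.504 q6 -2.154
clock: 28.48
ft_force: [-0.1, -1.7, 3.2]
tz [-0.146  0.091 -0.021] yawy 1.604 q6 -2.254
```

```bash
python3 jog.py '0 0 0 0; 0 0 0 0; 0 0 0 0' - 110 | grep grip; python3 st.py; for k in 1; do python3 jog.py '0 0 0 -0.03' | grep -E 'ft'; python3 st.py; python3 jog.py '0 0 0 -0.03'| grep -E 'ft'; python3 st.py; python3 jog.py '0 0 0 -0.03'| grep -E 'ft'; python3 st.py;python3 jog.py '0 0 0 -0.03'| grep -E 'ft'; python3 st.py;python3 jog.py '0 0 0 -0.03; 0 0 0 -0.03'| grep -E 'ft'; python3 st.py; done
```

```text
grip_force: 111.3
tz [-0.09   0.321 -0.131] yawy 1.604 q6 -2.254
ft_force: [-1.7, -1.3, 5.3]
tz [-0.221  0.369 -2.909] yawy 1.631 q6 -2.282
ft_force: [8.3, -0.5, 3.2]
tz [-0.274 -0.82  -0.082] yawy 1.663 q6 -2.314
ft_force: [6.1, -0.9, 3.9]
tz [-0.322 -0.633 -2.612] yawy 1.692 q6 -2.342
ft_force: [10.7, 1.0, 1.3]
tz [-0.034 -1.691  0.067] yawy 1.723 q6 -2.374
ft_force: [9.7, -0.8, -0.1]
tz [-0.086 -1.625  0.247] yawy 1.755 q6 -2.405
```

Torque of −2.9 N m followed by slip shows the knob is against its end stop. Release, regrip at moderate force, and turn clockwise 1.571.

```bash
python3 jog.py '0 0 0 0; 0 0 0 0; 0 0 0 0; 0 0 0 0' 65; python3 jog.py '0 0 0 0; 0 0 0 0; 0 0 0 0; 0 0 0 0; 0 0 0 0; 0 0 0 0' 0 60; python3 st.py; python3 jog.py '0 0 0 0.1; 0 0 0 0.25; 0 0 0 0.4; 0 0 0 0.55; 0 0 0 0.7; 0 0 0 0.785; 0 0 0 0.785; 0 0 0 0.785'; python3 st.py; python3 jog.py '0 0 0 0.1; 0 0 0 0.25; 0 0 0 0.4; 0 0 0 0.55; 0 0 0 0.7; 0 0 0 0.786; 0 0 0 0.786; 0 0 0 0.786'; python3 st.py
```

```text
clock: 30.1
tcp_pos: [556.4, -277.1, 68.3]
eef_rot: [-0.093, 0.996, 0.0, -0.0]
ft_force: [0.1, 0.0, -0.4]
width: 65.1
grip_force: 0.0
clock: 30.85
tcp_pos: [556.5, -277.2, 68.7]
eef_rot: [-0.093, 0.996, -0.0, 0.0]
ft_force: [-3.4, 1.1, 5.1]
width: 46.1
grip_force: 61.2
tz [ 0.15   0.434 -0.023] yawy 1.758 q6 -2.408
clock: 31.85
tcp_pos: [556.5, -277.3, 68.7]
eef_rot: [0.295, 0.956, -0.0, 0.0]
ft_force: [-2.3, 0.4, 5.3]
width: 46.2
grip_force: 61.5
tz [ 0.045  0.481 -0.055] yawy 0.973 q6 -1.623
clock: 32.85
tcp_pos: [556.4, -277.2, 68.7]
eef_rot: [0.638, 0.77, -0.0, 0.0]
ft_force: [-3.0, 1.2, 6.1]
width: 46.2
grip_force: 61.5
tz [ 0.095  0.596 -0.063] yawy 0.187 q6 -0.837
```

```bash
python3 jog.py '0 0 0 0; 0 0 0 0; 0 0 0 0; 0 0 0 0' 70; python3 jog.py '0 0 -20 0; 0 0 -70 0; 0 0 -130 0; 0 0 -130 0; 0 0 -130 0; 0 0 -130 0; 0 0 -130 0'
python3 - <<'E'
from h import *
T,S=cam("top"),cam("scene")
a=cv2.resize(T["color"][130:280,180:480,::-1],(600,300)); b=cv2.resize(S["color"][120:270,150:500,::-1],(700,300));cv2.imwrite("pics/g.png",np.vstack([cv2.copyMakeBorder(a,0,0,0,100,0),b]))
E
```

```text
clock: 33.35
tcp_pos: [556.6, -277.2, 68.3]
eef_rot: [0.638, 0.77, 0.0, 0.0]
ft_force: [-0.6, -0.3, 0.6]
width: 70.3
grip_force: 0.0
clock: 34.22
tcp_pos: [556.3, -277.0, 197.2]
eef_rot: [0.638, 0.77, -0.0, -0.001]
ft_force: [-1.1, 0.0, 0.8]
width: 69.9
grip_force: 0.0
```

View pics/g.png

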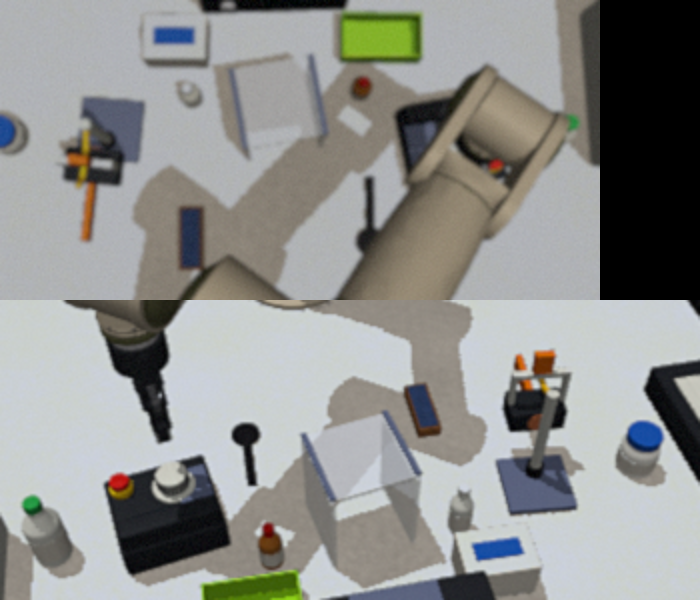

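The sensor hangs in the hook (top view (90,165), scene view (538,385)) with its tongue away from the post. The bystanders are in place and the gripper is clear of the knob.

```bash
python3 -c "
from workcell import robot, vision, job
print(job.job_done())"
```

```text
the job is handed in; nothing more can be done
None
```

I handed the job in at about 34 s of the 72 s. The sensor hangs released in the hook's throat, tongue away from the post. The knob was turned to its anticlockwise stop, then 1.571 rad (four clicks) clockwise and let go; it has no mark, so its final angle is inferred from the gripper's turn and low torque. The hand-in returned no verdict.

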